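# Stop down the iris of a transmitted-light stage and bring the dish over the light

## Robot

A 6-joint arm with a two-finger parallel gripper is mounted at the origin on a cart in front of the work surface, level with it; the furniture and walls round the work are solid. World frame = base frame: x ahead of the robot, y to its left, z up, the work surface at z = 0. Lengths are in m, angles in rad, forces in N, time in s.
With the tool pointing down it reaches from about 0.35 to 0.975 m from the base axis. Payload 4.9 kg.
Tool frame: the origin (TCP) lies on the mounting face of the last link; the fingertips stand 173 mm ahead of it and the grasp point (between the pads) lies 155 mm ahead of it (tcp_to_grasp is the distance from the TCP to the grasp point, in m); z points along the fingers, y is the line along which they close (so a half turn about z gives the same grasp; the last joint's range is limited). The gripper opens to 85 mm and grips with 20 to 120 N. Pads are 22 mm wide; open, the fingers measure 114 mm over their backs; the gripper's body (76 mm by 85 mm) begins 54 mm behind the grasp point. The pads swing forward as they close: fully open they stand 13 mm farther back than shut.
Start: joints at [-1.286, 0.053, 1.613, -0, 1.476, -0.119], TCP at [0.246, -0.575, 0.405] pointing down, gripper open.
Joint ranges: [-3.01, 3.01], [-1.01, 2.22], [0.06, 2.58], [-1.02, 4.17], [0.09, 2.62], [-3.14, 3.14]. Speed limits (rad/s): [2.57, 2.57, 3.14, 3.14, 3.14, 3.14].

## Interface

Orientations are given as a rotation vector (axis times angle).
In Python, from station import get_obs, get_image, calibration, finish_job, tcp_to_grasp gives the robot as it stands. The module is installed in compiled form; this text tells all that it offers.
- The arm moves only by the tool arm_command, never from a script. Its argument "plan" is a list that holds one entry, the list of rows, each a list of 6 numbers: the shift along the tool's x, y, z in cm, then the turn, a rotation vector about the tool's x, y, z in rad. A call has 1 to 12 rows; each row is the pose to reach, as a shift and turn from the pose commanded when the call began, along the tool's axes at that moment; what a row does not reach only later rows make up. A row lasts 1/12 s, in which the tool goes at most 41.7 mm and 7.16 degrees, less where a joint would pass 70% of its speed; a pose out of reach is approached as far as the arm can. A call with a gripper value outside its range is refused whole. "gripper" is the closure, from -1 (fully open) to 1 (shut), set as the call begins (left out, the last holds). The fingers move at their own pace and stop on an object; "force" is the grip in N (left out, the last holds). Time passes only in rows, so rows that repeat a pose let the fingers close. It gives the time, the measured TCP pose, the force, the opening and the grip force at its end, in the units of the state.
- get_obs(): the state, without advancing time (a new reading comes with each control period).
- get_image(name): name is "side" or "top"; returns (picture, depth): 480x640x3 uint8, blue, green, red; 480x640 float32, m along the optical axis (not along the pixel's ray), 0 where there is no reading.
- calibration(name): a dict with "fx", "fy", "cx", "cy" (pixels), "dist" ([k1, k2, p1, p2, k3] as OpenCV has them; the pictures are not rectified), "pose" (4x4, takes a point from camera to world coordinates). Camera axes: x right, y up, looking along -z (the intrinsics and any distortion apply to the point x, -y, -z); pixel columns grow to the right and rows downward; lengths in m; the calibration is good to about 2 mm. A picture is of the moment at which its call begins. calibration takes no time and is no camera call.
- finish_job(): hands the job in; it is judged then, once.
The state is a dict: "t": time; "q": joint angles; "dq": joint speeds; "effort": joint torques, N m; "tool_pos": TCP position; "tool_rot": TCP orientation; "contact_force": force on the tool from outside, world axes, zero at the start; "wrist_torque": the same for the moment, N m; "opening": finger opening in m; "grip_force": force on a finger pad.
Only numpy, scipy, OpenCV 4.12 (cv2) and the standard library are available. Lean on these libraries where they do the work, as an engineer would, in place of code of your own. Each camera call takes 0.05 s, during which the arm holds its last target. There are 200 camera calls.

## Task

Get the light stage ready for looking at the petri dish, using only the fingertips. First press down the raised front end of the black rocker switch to turn the lamp on; next push the lever of the iris ring round its arc until its pointer stands on the one long mark of the scale; last, slide the petri dish along the deck to the left until it rests against both steel stop pins, centred over the light. Only press, push and slide: lift nothing, and leave the things round about where they are.

Things in the scene. Friction and masses are not known exactly. Their poses are not given: they have to be found in the camera images.
- stage: white transmitted-light stage, fixed to the worktop. Origin on the worktop under the centre of its round window; +x to its rear (lamp house), -x to its front (black scale), +y to its left, z up. Flat deck, top at z = 54 mm, x -40 to +90, y -125 to +125 mm, with a round front of 80 mm radius about the origin. Lamp house at the rear, x 92 to 134 mm, y -75 to +75 mm, 85 mm high
- aperture (a point): centre of the round window at deck height (54 mm above the worktop), where the middle of the dish has to come. The window, 66 mm across, has a clear cover flush with the deck and shows the iris leaves and the lamp disc
- pin_front (a point): top of the front one of two upright steel stop pins, 5 mm thick, 8 mm above the deck, at (x, y) = (-21, +25) mm in the stage's frame. A 60 mm dish pushed in the stage's +y against both pins is centred on the window
- pin_rear (a point): top of the rear stop pin, at (x, y) = (+21, +25) mm in the stage's frame, otherwise the same
- iris_lever (a joint): angle of the iris ring and lever about the upright axis through the window's centre, 0 to 1.571 rad, start 0.10 to 0.45. At 0 the lever points 45 degrees to the left of the stage's front direction (-x), iris open; it grows as the lever is pushed along the front to the right (-y), anticlockwise seen from above. On the long mark: 1.047. Stiff (1.5 N at the knob), stays where left
- lever_knob (a point): on the axis of the lever's upright black knob (a 10 mm thick pin, 98 mm from the window's centre), 70 mm above the worktop; the pin can be pushed sideways between 56 and 84 mm above the worktop, higher than the deck (54 mm)
- long_mark (a point): inner end of the long scale mark, 108.5 mm from the window's centre, 15 degrees to the right of the front direction, 38.4 mm above the worktop on the apron (radius 128 mm) in front of the deck. Ten white marks, 10 degrees apart: nine are 6.5 mm long, this one, the seventh from the left, 16.5 mm and thicker. The lever's pointer ends 1 mm short of it
- lamp_switch (a joint): angle of the black rocker switch, 40 mm along the stage's x and 22 mm along y, on the left part of the deck; pivot along y at (x, y, z) = (30, 98, 55) mm in the stage's frame. 0: off, front end up (top about 65 mm above the worktop); 0.36 rad: on, front end fully down (about 58 mm); over 0.27 counts as on. Needs about 1 N at the front end, stays where left
- rocker_front (a point): on the rocker's top face near its raised front end, 18 mm in front of the pivot: press straight down here by about 6.5 mm from its off height. A wide fingertip is better centred 5 to 8 mm further to the front, so that it does not cover the pivot
- dish: clear, low round petri dish, 60 mm across and 15 mm high, 20 to 42 g, loose on the right part of the deck, 7 to 10 cm to the right of the window's centre; origin at the centre of its underside
- tweezers: steel tweezers, 14 x 128 x 9 mm, lying on the rear of the deck behind the window; origin under the middle; a bystander
- weigh_bottle: low clear glass weighing bottle with lid, 42 mm across, 58 mm high, on the worktop beyond the left (+y) end of the stage; origin centre of its underside; a bystander
- weigh_boat: white plastic weighing boat, 62 x 62 x 16 mm, on the worktop at the left front of the stage; origin centre of its underside; a bystander
- media_bottle: glass media bottle with orange screw cap, 71 mm across, 156 mm high, on the worktop at the left rear corner of the stage; origin centre of its underside; a bystander
- tip_box: blue pipette-tip box with clear lid, 92 x 122 x 84 mm, on the worktop beyond the right (-y) end of the stage; origin centre of its underside; a bystander
- marker: white marker pen with black cap, 18 x 135 x 20 mm, lying on the worktop at the right front of the stage; origin under its middle; a bystander
There are look-alikes about, which are no part of the job. What is shaped like the dish but blue or pink is not meant.

How it is judged:
By the outcome, as a careful person would: the job done as asked, in the order asked, and still so for the second after the job is handed in, with the robot touching nothing.
It also fails if it takes over 61 s, if anything falls off the work surface, if the arm or the gripper's body presses on something with over 40 N, if the wrist force passes 120 N, or if a joint passes its speed limit or range.

## Working session

There is one attempt and no reset: what is moved stays moved. The work goes in short steps, Python scripts to look and compute and a tool call to move; the robot and the scene stay as the last step left them, time stands still between calls to the robot, and variables do not carry over. Pictures are saved under pics/ and viewed, at most 10 in all, crops included, and the job is handed in when it is done.

Besides the shell and the picture viewer there is one more tool, called after "Request:" as name([rows], argument=value, ...), one row to a line, values as JSON. arm_command: Moves the arm, as the interface text tells. Its arguments: {"type":"object","properties":{"plan":{"type":"array"},"gripper":{"type":"number"},"force":{"type":"number"}},"required":["plan"]}

```bash
mkdir -p pics; python3 - <<'E'
from station import *
import cv2,numpy as np
for n in("top","side"):
    im,d=get_image(n); cv2.imwrite(f"pics/{n}0.png",im); np.save(f"pics/{n}0.npy",d)
    c=calibration(n); print(n,c["fx"],c["fy"],c["cx"],c["cy"],c["dist"]); print(np.round(c["pose"],3))
o=get_obs(); print(o["t"],o["tool_pos"],o["tool_rot"],o["opening"],tcp_to_grasp if not callable(tcp_to_grasp) else tcp_to_grasp())
E
```

```text
top 550.2117037800008 550.2117037800008 321.06821261070706 241.06156592437756 [-0.11319831  0.          0.          0.          0.        ]
[[-0.029  0.998 -0.054  0.514]
 [-1.    -0.029  0.004 -0.042]
 [ 0.003  0.054  0.999  1.336]
 [ 0.     0.     0.     1.   ]]
side 538.8165322440304 538.8165322440304 312.2955629752177 237.58897531911373 [-0.12781207  0.          0.          0.          0.        ]
[[-0.958  0.097 -0.271  0.327]
 [-0.287 -0.393  0.873  0.805]
 [-0.022  0.914  0.404  0.458]
 [ 0.     0.     0.     1.   ]]
0.1 [ 0.24550055 -0.57450049  0.40355948] [-3.07595471e+00 -6.29564155e-01  2.22609529e-04] 0.08556455072931457 0.1547
```

View pics/top0.png

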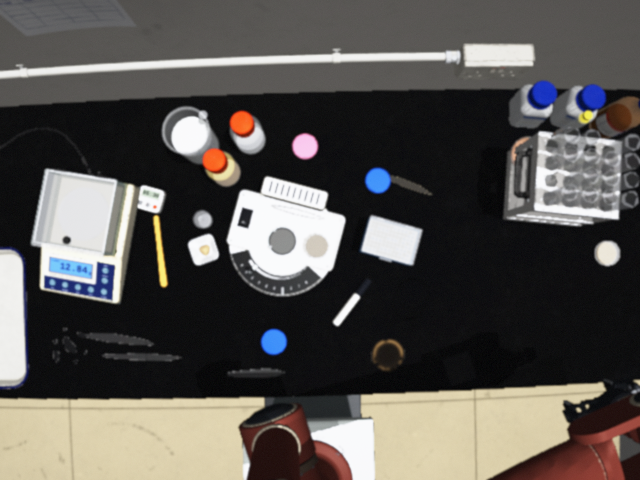

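View pics/side0.png

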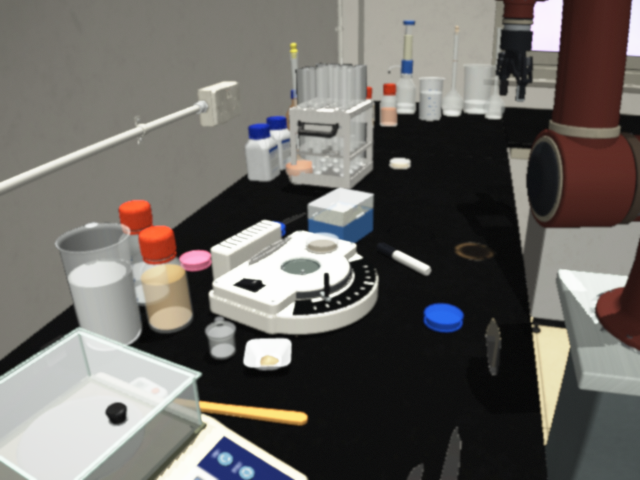

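The top picture shows the stage window near (282,241), the clear dish near (316,245), the rocker near (245,217), and the long mark near (283,290). The blue (274,342), blue (377,180) and pink (305,146) discs are look-alikes. The clear dish on the deck is the one meant, and I'll confirm that in enlarged crops.

```bash
python3 - <<'E'
import cv2
im=cv2.imread("pics/top0.png"); cv2.imwrite("pics/topc.png",cv2.resize(im[175:300,215:365],None,fx=4.8,fy=4.8,interpolation=cv2.INTER_CUBIC))
im=cv2.imread("pics/side0.png"); cv2.imwrite("pics/sidec.png",cv2.resize(im[210:340,200:390],None,fx=4.2,fy=4.2,interpolation=cv2.INTER_CUBIC))
E
```

```text
(no output)
```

View pics/topc.png

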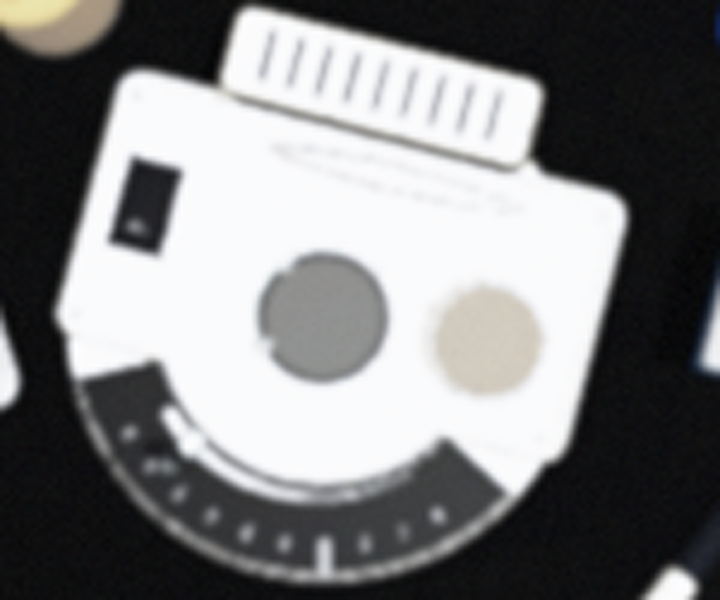

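View pics/sidec.png

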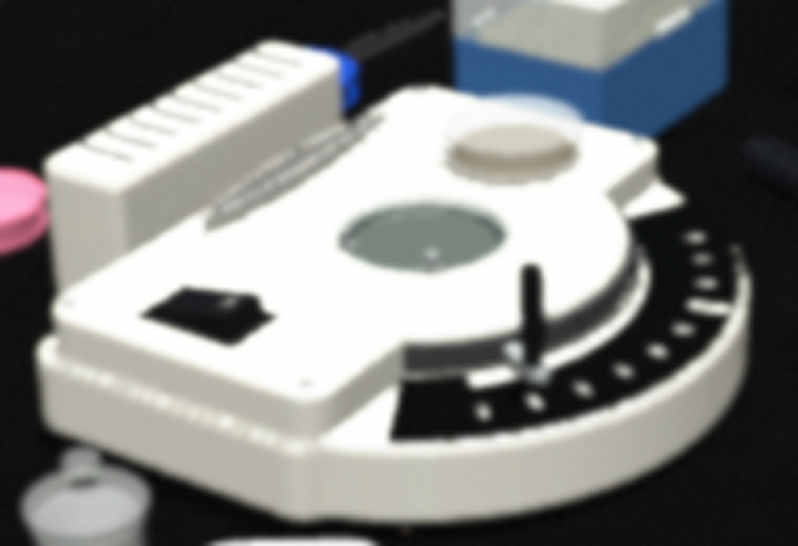

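The enlarged crops confirm it: the clear dish with beige filling at crop (488,340) is the one on the deck. The rocker corners are at (133,157), (181,169), (160,255) and (109,243). The long mark's inner end is at (324,540), the window centre is at (323,317), and the knob is by the second mark. The next step is to fit the stage pose.

```bash
cat > h.py <<'E'
import numpy as np,cv2
from station import *
from scipy.spatial.transform import Rotation as R
def proj(n,P):
    c=calibration(n);T=np.linalg.inv(c["pose"]);p=np.atleast_2d(P)@T[:3,:3].T+T[:3,3]
    p=p*[1,-1,-1];K=np.array([[c["fx"],0,c["cx"]],[0,c["fy"],c["cy"]],[0,0,1]])
    return cv2.projectPoints(p.reshape(-1,1,3),np.zeros(3),np.zeros(3),K,np.array(c["dist"]))[0][:,0]
def back(n,uv,z):
    c=calibration(n);K=np.array([[c["fx"],0,c["cx"]],[0,c["fy"],c["cy"]],[0,0,1]])
    x=cv2.undistortPoints(np.array(uv,float).reshape(-1,1,2),K,np.array(c["dist"]))[:,0]
    d=np.c_[x[:,0],-x[:,1],-np.ones(len(x))]@c["pose"][:3,:3].T;o=c["pose"][:3,3]
    return o+d*((z-o[2])/d[:,2])[:,None]
def W(s,P):  # stage mm -> world m
    P=np.atleast_2d(P)/1000.;c,q=np.cos(s[2]),np.sin(s[2])
    return np.c_[s[0]+c*P[:,0]-q*P[:,1],s[1]+q*P[:,0]+c*P[:,1],P[:,2]]
def S(s,p):
    p=np.atleast_2d(p);c,q=np.cos(s[2]),np.sin(s[2]);d=p[:,:2]-s[:2]
    return np.c_[c*d[:,0]+q*d[:,1],-q*d[:,0]+c*d[:,1]]*1000
E
python3 - <<'E'
from h import *
from scipy.optimize import least_squares
tc=lambda a:np.array(a,float)/4.8+[215-.4,175-.4]; sc=lambda a:np.array(a,float)/4.2+[200-.4,210-.4]
pol=lambda r,a,z:[-r*np.cos(np.radians(a)),r*np.sin(np.radians(a)),z]
mk=[(128,432),(180,494),(212,520),(246,535),(285,544),(365,545),(402,533),(438,514)]
A=[45,25,15,5,-5,-25,-35,-45]
M=[[0,0,54],pol(108.5,-15,38.4),[30,98,60]]+[pol(111.75,a,38.4) for a in A]
U=tc([(323,317),(324,540),(146,206)]+mk)
smk=[(484,411),(534,402),(583,388),(623,371),(658,351),(684,329),(708,284),(703,259),(696,237)]
SA=[45,35,25,15,5,-5,-25,-35,-45]
M2=[[0,0,54]]+[pol(111.75,a,38.4) for a in SA]; U2=sc([(423,237)]+smk)
f1=lambda s:(proj("top",W(s,M))-U).ravel(); f2=lambda s:(proj("side",W(s,M2))-U2).ravel()
x0=[.52,-.0,-.25]
for f in (f1,f2,lambda s:np.r_[f1(s),f2(s)]):
    r=least_squares(f,x0,x_scale=[.1,.1,.1],loss='soft_l1'); print(r.x,np.round(f(r.x),1))
s=r.x; np.save("s.npy",s)
print("dish content top z60",S(s,back("top",[tc((488,340))],.060)),"side z60",S(s,back("side",[sc((513,140))],.060)))
# lever angle
for th in np.arange(.1,.46,.05):
    a=45-np.degrees(th); print(round(th,2),((proj("top",W(s,[pol(98,a,84),pol(98,a,45)]))-[214.6,174.6])*4.8).round().tolist(),((proj("side",W(s,[pol(98,a,84),pol(98,a,45)]))-[199.6,209.6])*4.2).round().tolist())
o=get_obs();Rm=R.from_rotvec(o["tool_rot"]).as_matrix();print(Rm.round(3))
E
```

```text
[ 0.58621655  0.04398457 -0.29005487] [ 0.   0.2  0.2  0.1 -0.4 -0.   0.1  0.3 -0.2 -0.  -0.2 -0.7  0.2 -0.3
  0.1 -0.  -0.1 -0.2  0.1  0.1  0.1  0.6]
[ 0.58432607  0.04554257 -0.29041076] [ 0.3 -0.6 -0.2  0.1  0.3  0.  -0.   0.1  0.3  0.1 -0.   0.1 -0.2  0.1
 -0.4 -0.3  0.4  0.2 -0.3  0.2]
[ 0.58509378  0.04437116 -0.29019547] [-0.1  0.7  0.   0.6 -0.5  0.5 -0.   0.7 -0.4  0.4 -0.3 -0.2  0.1  0.2
 -0.1  0.4 -0.3  0.2 -0.   0.6 -0.   1.1  0.1 -1.  -0.5 -0.4  0.  -0.4
 -0.3 -0.3 -0.  -0.4 -0.3 -0.4 -0.5 -0.4 -0.7 -0.7  0.  -0.2 -0.6 -0.1]
dish content top z60 [[ 11.33759002 -80.39147186]] side z60 [[  9.85660294 -82.119804  ]]
0.1 [[150.0, 438.0], [161.0, 438.0]] [[498.0, 275.0], [500.0, 370.0]]
0.15 [[157.0, 446.0], [167.0, 446.0]] [[511.0, 272.0], [513.0, 368.0]]
0.2 [[163.0, 454.0], [173.0, 454.0]] [[524.0, 270.0], [525.0, 365.0]]
0.25 [[170.0, 461.0], [180.0, 461.0]] [[536.0, 267.0], [538.0, 362.0]]
0.3 [[177.0, 468.0], [187.0, 468.0]] [[548.0, 264.0], [549.0, 359.0]]
0.35 [[185.0, 475.0], [195.0, 475.0]] [[560.0, 260.0], [561.0, 355.0]]
0.4 [[193.0, 482.0], [203.0, 481.0]] [[571.0, 256.0], [572.0, 351.0]]
0.45 [[202.0, 488.0], [211.0, 487.0]] [[582.0, 253.0], [582.0, 347.0]]
[[ 0.92   0.393 -0.001]
 [ 0.393 -0.92   0.002]
 [ 0.    -0.002 -1.   ]]
```

```bash
cat >> h.py <<'E'
def go(xy,z,yaw=0.,tip=.173):
    """print shift cm and turn in the tool frame to bring the tip to stage xy(mm), z(m), tool x at yaw in stage frame"""
    s=np.load("s.npy");o=get_obs();Rm=R.from_rotvec(o["tool_rot"])
    t=W(s,[*xy,0])[0];t[2]=z+tip
    G=R.from_euler("z",s[2]+yaw)*R.from_euler("x",np.pi)
    print("t%.2f"%o["t"],"shift",(Rm.inv().apply(t-o["tool_pos"])*100).round(2),"turn",(Rm.inv()*G).as_rotvec().round(3),
     "| now stage",S(s,o["tool_pos"])[0].round(1),"tip z",round(o["tool_pos"][2]-tip,4),"F",np.round(o["contact_force"],1),"op",round(o["opening"],4))
E
python3 -c "
from h import *
go((4,98),.10,0)"
```

```text
t0.10 shift [ 62.12 -50.82  13.17] turn [-0.002  0.     0.694] | now stage [-148.3 -690.2] tip z 0.2306 F [0.2 0.2 0.7] op 0.0856
```

Request:
arm_command([
  [[62.1,-50.8,0,0,0,0.694],[62.1,-50.8,0,0,0,0.694],[62.1,-50.8,0,0,0,0.694],[62.1,-50.8,0,0,0,0.694],[62.1,-50.8,0,0,0,0.694],[62.1,-50.8,0,0,0,0.694],[62.1,-50.8,0,0,0,0.694],[62.1,-50.8,0,0,0,0.694],[62.1,-50.8,0,0,0,0.694],[62.1,-50.8,0,0,0,0.694],[62.1,-50.8,0,0,0,0.694],[62.1,-50.8,0,0,0,0.694]],
], gripper=1, force=20)

```text
t: 1.1
tool_pos: [0.4759, -0.1323, 0.4044]
tool_rot: [3.109, -0.454, -0.0]
contact_force: [0.4, -0.4, 0.0]
opening: -0.0001
grip_force: 0.0
```

```bash
python3 -c "
from h import *
go((4,98),.10,0)"
```

```text
t1.10 shift [  5.81 -29.85  13.14] turn [ 0.  0. -0.] | now stage [ -54.1 -200.5] tip z 0.2314 F [ 0.4 -0.4  0. ] op -0.0001
```

Request:
arm_command([
  [[5.4,-28,0,0,0,0],[5.4,-28,0,0,0,0],[5.4,-28,0,0,0,0],[5.4,-28,0,0,0,0],[5.4,-28,0,0,0,0],[5.4,-28,0,0,0,0],[5.4,-28,0,0,0,0],[5.4,-28,6,0,0,0],[5.4,-28,10,0,0,0],[5.4,-28,13,0,0,0],[5.4,-28,13,0,0,0],[5.4,-28,13,0,0,0]],
])

```text
t: 2.1
tool_pos: [0.6058, 0.1184, 0.2704]
tool_rot: [3.107, -0.454, -0.014]
contact_force: [-1.0, -0.1, 1.0]
opening: -0.0001
grip_force: 0.0
```

```bash
python3 - <<'E'
from h import *
go((4,98),.062,0)
im,d=get_image("side"); cv2.imwrite("pics/s1.png",cv2.resize(im[110:340,180:400],None,fx=2.6,fy=2.6,interpolation=cv2.INTER_CUBIC))
E
```

```text
t2.10 shift [ 0.56 -2.13  3.53] turn [0.003 0.008 0.   ] | now stage [-1.3 76.8] tip z 0.0974 F [-1.  -0.1  1. ] op -0.0001
```

View pics/s1.png

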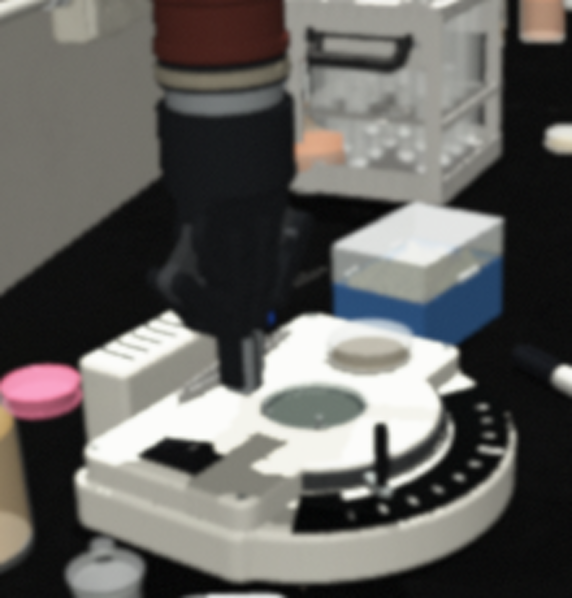

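The picture shows the shut fingertips at crop (240,388), above the deck just beside the rocker at (180,455). The rocker is still off and the knob is at (380,455). I'll centre over the rocker and press.

Request:
arm_command([
  [[0.55,-2.1,0,0,0,0],[0.55,-2.1,0,0,0,0],[0.55,-2.1,1,0,0,0],[0.55,-2.1,2,0,0,0],[0.55,-2.1,2.3,0,0,0],[0.55,-2.1,2.3,0,0,0],[0.55,-2.1,2.3,0,0,0]],
])

```text
t: 2.73
tool_pos: [0.6184, 0.1366, 0.2512]
tool_rot: [3.108, -0.455, -0.002]
contact_force: [0.4, 0.8, -0.1]
opening: 0.0002
grip_force: 0.0
```

```bash
python3 -c "
from h import *
go((4,98),.058,0)"
```

```text
t2.73 shift [-0.15 -0.01  2.02] turn [ 0.001  0.001 -0.   ] | now stage [ 5.6 97.9] tip z 0.0782 F [ 0.4  0.8 -0.1] op 0.0002
```

Request:
arm_command([
  [[-0.1,0,0.8,0,0,0],[-0.1,0,1.2,0,0,0],[-0.1,0,1.5,0,0,0],[-0.1,0,1.7,0,0,0],[-0.1,0,1.8,0,0,0],[-0.1,0,1.8,0,0,0]],
])

```text
t: 3.23
tool_pos: [0.6178, 0.1373, 0.2334]
tool_rot: [3.108, -0.454, -0.001]
contact_force: [-0.3, -0.3, 0.2]
opening: -0.0002
grip_force: 0.0
```

```bash
python3 -c "
from h import *
go((4,98),.0575,0)"
```

```text
t3.23 shift [-0.07  0.04  0.29] turn [0. 0. 0.] | now stage [ 4.7 98.4] tip z 0.0604 F [-0.3 -0.3  0.2] op -0.0002
```

Request:
arm_command([
  [[0,0,0.15,0,0,0],[0,0,0.25,0,0,0],[0,0,0.35,0,0,0],[0,0,0.35,0,0,0],[0,0,0.35,0,0,0]],
])

```text
t: 3.65
tool_pos: [0.6182, 0.1374, 0.232]
tool_rot: [-3.109, 0.454, -0.0]
contact_force: [-4.7, -0.1, 7.6]
opening: 0.0002
grip_force: 4.4
```

```bash
python3 -c "
from h import *
go((4,98),.0575,0)"
```

```text
t3.65 shift [-0.11  0.06  0.15] turn [-0. -0.  0.] | now stage [ 5.1 98.6] tip z 0.059 F [-4.7 -0.1  7.6] op 0.0002
```

Request:
arm_command([
  [[0,0,-2,0,0,0],[0,0,-4.5,0,0,-0.12],[-3,0,-4.5,0,0,-0.24],[-7.4,2.4,-4.5,0,0,-0.36],[-7.4,2.4,-4.5,0,0,-0.48],[-7.4,2.4,-4.5,0,0,-0.6],[-7.4,2.4,-4.5,0,0,-0.72],[-7.4,2.4,-4.5,0,0,-0.84],[-7.4,2.4,-4.5,0,0,-0.96],[-7.4,2.4,-4.5,0,0,-1.015],[-7.4,2.4,-4.5,0,0,-1.015]],
])

```text
t: 4.57
tool_pos: [0.5401, 0.1354, 0.2753]
tool_rot: [2.937, 1.115, 0.001]
contact_force: [-0.0, -0.3, -0.7]
opening: -0.0001
grip_force: 0.0
```

```bash
python3 - <<'E'
from h import *
go((-68.5,75.4),.062,np.radians(58))
im,d=get_image("side"); cv2.imwrite("pics/s2.png",cv2.resize(im[150:340,180:400],None,fx=3,fy=3,interpolation=cv2.INTER_CUBIC))
E
```

```text
t4.57 shift [0.12 0.   4.03] turn [ 0.    -0.     0.003] | now stage [-69.2  74.4] tip z 0.1023 F [-0.  -0.3 -0.7] op -0.0001
```

View pics/s2.png

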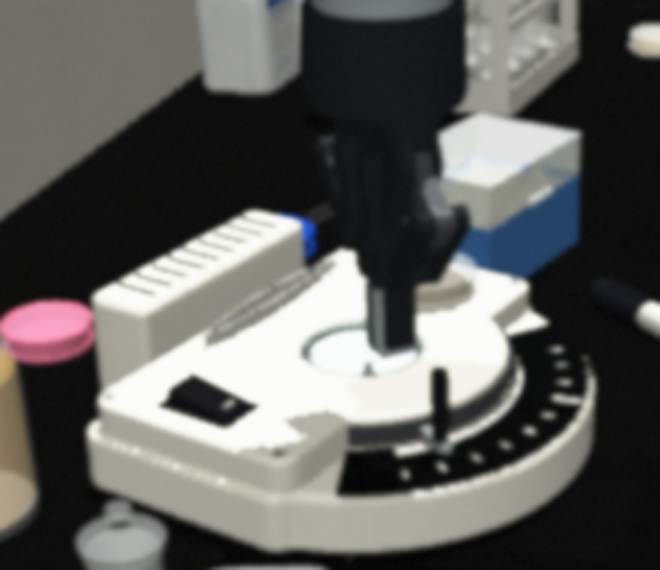

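The lamp is lit: the window at crop (360,350) is now white and the rocker has tipped. The fingertips are above and left of the knob at (438,400). Next I descend and work out the arc rows.

Request:
arm_command([
  [[0.1,0,2,0,0,0],[0.1,0,4,0,0,0],[0.1,0,4,0,0,0],[0.1,0,4,0,0,0]],
])

```text
t: 4.95
tool_pos: [0.5402, 0.1361, 0.234]
tool_rot: [-2.937, -1.112, 0.005]
contact_force: [0.3, 0.2, 0.2]
opening: 0.0003
grip_force: 0.0
```

```bash
cat >> h.py <<'E'
def arc(angs,back=16,r=98):
    s=np.load("s.npy");o=get_obs();Rm=R.from_rotvec(o["tool_rot"])
    for a in angs:
        q=np.radians(a);p=np.array([-r*np.cos(q)+back*np.sin(q),r*np.sin(q)+back*np.cos(q),0])
        t=W(s,p)[0]-o["tool_pos"];t[2]=0
        G=R.from_euler("z",s[2]+np.pi/2-q)*R.from_euler("x",np.pi)
        print(a,(Rm.inv().apply(t)*100).round(2)[:2],(Rm.inv()*G).as_rotvec().round(3)[2])
E
python3 -c "
from h import *
go((-68.5,75.4),.062,np.radians(58))
arc([32,28,24,20,16,12,8,4,0,-4,-8,-12])"
```

```text
t4.95 shift [ 0.07  0.04 -0.1 ] turn [-0.002  0.003  0.002] | now stage [-69.3  75. ] tip z 0.061 F [0.3 0.2 0.2] op 0.0003
32 [-1.09  0.05] 0.002
28 [-1.78 -0.04] -0.068
24 [-2.47 -0.08] -0.138
20 [-3.16 -0.08] -0.208
16 [-3.85 -0.02] -0.278
12 [-4.54  0.08] -0.347
8 [-5.22  0.24] -0.417
4 [-5.88  0.43] -0.487
0 [-6.53  0.68] -0.557
-4 [-7.16  0.97] -0.627
-8 [-7.77  1.3 ] -0.696
-12 [-8.35  1.67] -0.766
```

Request:
arm_command([
  [[-1.1,0.05,0,0,0,0],[-1.8,-0.05,0,0,0,-0.07],[-2.5,-0.1,0,0,0,-0.14],[-3.15,-0.1,0,0,0,-0.21],[-3.85,0,0,0,0,-0.28],[-4.55,0.1,0,0,0,-0.35],[-5.2,0.25,0,0,0,-0.42],[-5.9,0.45,0,0,0,-0.49],[-6.5,0.7,0,0,0,-0.56],[-7.15,0.95,0,0,0,-0.63],[-7.6,1.2,0,0,0,-0.68],[-7.6,1.2,0,0,0,-0.68]],
])

```text
t: 5.95
tool_pos: [0.4919, 0.076, 0.2369]
tool_rot: [2.397, 2.028, 0.003]
contact_force: [-0.3, 0.0, 0.1]
opening: 0.0
grip_force: 0.0
```

```bash
python3 - <<'E'
from h import *
go((-68.5,75.4),.062,np.radians(97))
arc([-8,-12,-15])
im,d=get_image("side"); cv2.imwrite("pics/s3.png",cv2.resize(im[220:320,270:400],None,fx=5.5,fy=5.5,interpolation=cv2.INTER_CUBIC))
E
```

```text
t5.95 shift [6.75 3.85 0.21] turn [ 0.003 -0.     0.002] | now stage [-98.4   3.6] tip z 0.0639 F [-0.3  0.   0.1] op 0.0
-8 [-0.13 -0.11] -0.016
-12 [-0.82 -0.18] -0.086
-15 [-1.34 -0.21] -0.138
```

View pics/s3.png

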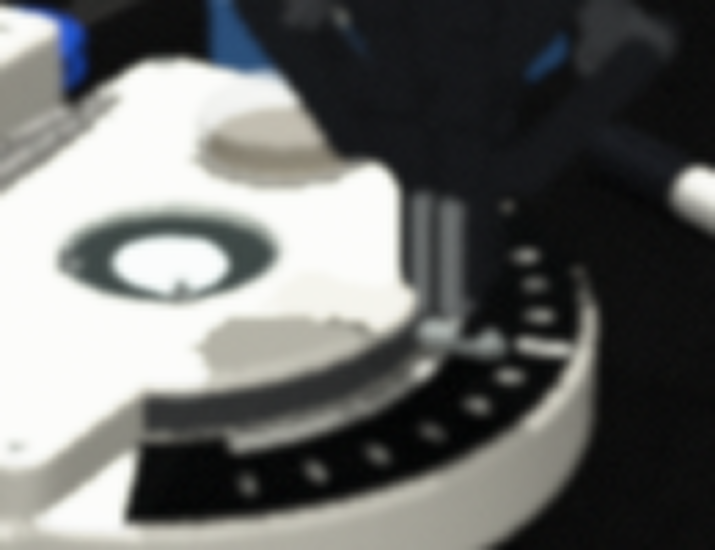

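The pointer at crop (490,342) is close to the long mark at (520,347), so the lever has moved as intended. I'll back off, raise the tool to the right side, and measure from the side camera. I'll also check the room near the tip box and tweezers.

Request:
arm_command([
  [[1.5,0,0,0,0,0],[1.5,0,-3,0,0,0],[1.5,0,-7,0,0,0],[0,-3,-8,0,0,0],[-4,-6,-8,0,0,0],[-8,-9,-8,0,0,0],[-12,-11.5,-8,0,0,0],[-14,-11.5,-8,0,0,0],[-14,-11.5,-8,0,0,0],[-14,-11.5,-8,0,0,0]],
], gripper=-0.2)

```text
t: 6.83
tool_pos: [0.3546, -0.0439, 0.3161]
tool_rot: [2.403, 2.02, 0.002]
contact_force: [1.6, 1.0, 1.2]
opening: 0.0513
grip_force: 0.0
```

```bash
python3 - <<'E'
from h import *
s=np.load("s.npy")
go((15,-112),.062,np.radians(97.5))
im,d=get_image("side")
a=cv2.resize(im[250:310,330:390],None,fx=8,fy=8,interpolation=cv2.INTER_CUBIC)
pol=lambda r,a,z:[-r*np.cos(np.radians(a)),r*np.sin(np.radians(a)),z]
for A in(-11,-13,-15,-17,-19): print(A,((proj("side",W(s,[pol(98,A,84),pol(98,A,56),pol(107.5,A,39)]))-[329.5,249.5])*8).round().tolist())
im2,_=get_image("top"); b=cv2.resize(im2[175:300,215:365],None,fx=4.8,fy=4.8,interpolation=cv2.INTER_CUBIC)
cv2.imwrite("pics/s4.png",a); cv2.imwrite("pics/t4.png",b)
tc=lambda a:np.array(a,float)/4.8+[214.6,174.6]
print("tweezers",S(s,back("top",tc([(275,147),(520,210)]),.06)).round(),"box base corner/edge",S(s,back("top",[(363,216),(361,254),(361,257)],.05)).round())
E
```

```text
t6.83 shift [ 1.37 21.35  8.17] turn [ 0.003  0.    -0.014] | now stage [-195.6 -150.6] tip z 0.1431 F [1.6 1.  1.2] op 0.0513
-11 [[217.0, 64.0], [216.0, 190.0], [260.0, 272.0]]
-13 [[222.0, 57.0], [221.0, 183.0], [265.0, 264.0]]
-15 [[227.0, 50.0], [225.0, 175.0], [270.0, 255.0]]
-17 [[231.0, 43.0], [229.0, 167.0], [274.0, 247.0]]
-19 [[234.0, 35.0], [232.0, 160.0], [277.0, 238.0]]
tweezers [[ 75.  44.]
 [ 76. -79.]] box base corner/edge [[ 107. -168.]
 [  19. -187.]
 [  13. -188.]]
```

View pics/s4.png

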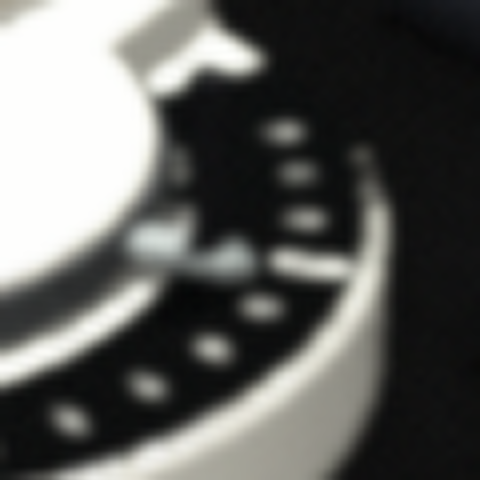

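View pics/t4.png

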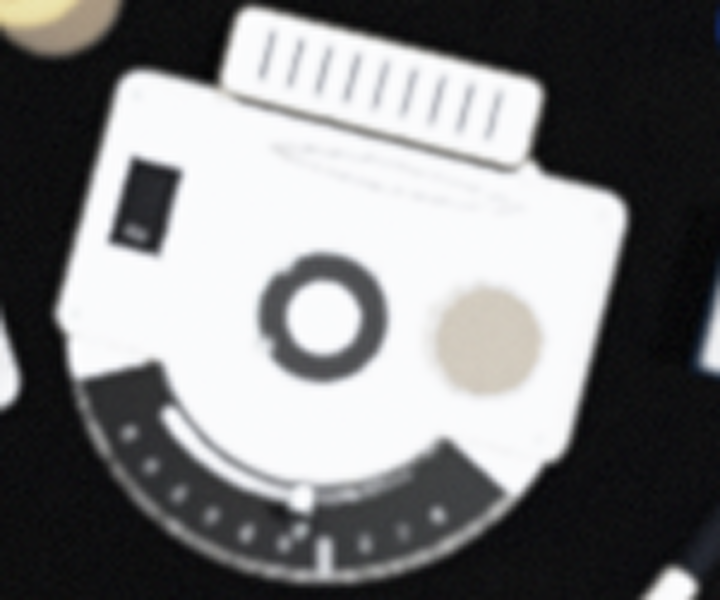

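The lever points about 5 to 6° left of the long mark: pointer (301,530) against mark (324,540) in the top crop. The window shows a lit disc, so the lamp is on. I'll push a little further.

```bash
python3 - <<'E'
from h import *
s=np.load("s.npy")
pol=lambda r,a,z:[-r*np.cos(np.radians(a)),r*np.sin(np.radians(a)),z]
for A in(-7,-9,-11,-13,-15): print(A,((proj("top",W(s,[pol(98,A,84),pol(107.5,A,39),pol(90,A,42)]))-[214.6,174.6])*4.8).round().tolist())
go((-95,15),.062,np.radians(100))
arc([-7],24)
E
```

```text
-7 [[289.0, 522.0], [293.0, 539.0], [298.0, 504.0]]
-9 [[296.0, 523.0], [301.0, 540.0], [304.0, 504.0]]
-11 [[303.0, 523.0], [309.0, 540.0], [311.0, 505.0]]
-13 [[310.0, 524.0], [316.0, 541.0], [317.0, 505.0]]
-15 [[318.0, 524.0], [324.0, 541.0], [324.0, 505.0]]
t6.93 shift [15.01 11.95  8.11] turn [ 0.001 -0.    -0.051] | now stage [-195.2 -148.6] tip z 0.1429 F [-0.3 -0.  -0.4] op 0.0513
-7 [14.76 11.4 ] 0.001
```

Request:
arm_command([
  [[4,3,0,0,0,0],[7,6,0,0,0,0],[10,9,0,0,0,0],[13,11,0,0,0,0],[15.2,11.4,0,0,0,0],[15.2,11.4,3,0,0,0],[15.2,11.4,6,0,0,0],[15.2,11.4,8,0,0,0],[15.2,11.4,8,0,0,0],[15.2,11.4,8,0,0,0]],
], gripper=1)

```text
t: 7.77
tool_pos: [0.4925, 0.0905, 0.2339]
tool_rot: [-2.393, -2.031, 0.004]
contact_force: [0.3, -0.3, 0.8]
opening: -0.0
grip_force: 0.0
```

```bash
python3 - <<'E'
from h import *
go((-95,15),.062,np.radians(100))
arc([-7,-9,-11,-13,-14,-15],18)
E
```

```text
t7.77 shift [-0.36  0.65 -0.11] turn [-0.004  0.001 -0.048] | now stage [-101.9   17.7] tip z 0.0609 F [ 0.3 -0.3  0.8] op -0.0
-7 [-1.2   0.09] 0.005
-9 [-1.54  0.03] -0.03
-11 [-1.89 -0.01] -0.065
-13 [-2.23 -0.05] -0.1
-14 [-2.41 -0.06] -0.117
-15 [-2.58 -0.07] -0.135
```

Request:
arm_command([
  [[-1,0.1,0,0,0,0],[-1.5,0.05,0,0,0,-0.03],[-1.9,0,0,0,0,-0.065],[-2.2,-0.05,0,0,0,-0.1],[-2.45,-0.05,0,0,0,-0.12],[-2.55,-0.05,0,0,0,-0.135],[-2.55,-0.05,0,0,0,-0.135],[-2.55,-0.05,0,0,0,-0.135]],
])

```text
t: 8.43
tool_pos: [0.4887, 0.0635, 0.2367]
tool_rot: [2.255, 2.185, 0.002]
contact_force: [-0.2, 0.0, -0.0]
opening: 0.0003
grip_force: 0.0
```

```bash
python3 - <<'E'
from h import *
go((15,-125),.10,np.radians(97.5))
arc([-13,-14,-15],18)
E
```

```text
t8.43 shift [-14.07   7.95  -3.61] turn [0.003 0.    0.128] | now stage [-97.8  -9.3] tip z 0.0637 F [-0.2  0.  -0. ] op 0.0003
-13 [ 0.51 -0.05] 0.032
-14 [ 0.34 -0.08] 0.014
-15 [ 0.17 -0.11] -0.003
```

Request:
arm_command([
  [[1.2,0,0,0,0,0],[1.2,0,-3,0,0,0.03],[1.2,0,-6.5,0,0,0.06],[-2,2,-6.5,0,0,0.1],[-5.5,4,-6.5,0,0,0.128],[-9,6,-6.5,0,0,0.128],[-12,8,-6.5,0,0,0.128],[-14.2,8,-6.5,0,0,0.128],[-14.2,8,-6.5,0,0,0.128],[-14.2,8,-6.5,0,0,0.128],[-14.2,8,-6.5,0,0,0.128]],
], gripper=-0.2)

```text
t: 9.35
tool_pos: [0.5636, -0.0797, 0.3]
tool_rot: [-2.39, -2.038, -0.0]
contact_force: [-0.3, 0.1, -0.1]
opening: 0.0515
grip_force: 0.0
```

```bash
python3 - <<'E'
from h import *
go((15,-112),.062,np.radians(97.5))
im,d=get_image("side"); im2,_=get_image("top")
a=cv2.resize(im[240:310,320:395],None,fx=6,fy=6,interpolation=cv2.INTER_CUBIC)
b=cv2.resize(im2[240:302,250:310],None,fx=6,fy=6,interpolation=cv2.INTER_CUBIC)
c=np.zeros((420,820,3),np.uint8)
a=a[:420,:450]; b=b[:372,:360]
c[:a.shape[0],:a.shape[1]]=a; c[:b.shape[0],455:455+b.shape[1]]=b
cv2.imwrite("pics/c5.png",c[:, :800])
E
```

```text
t9.35 shift [1.29 0.18 6.5 ] turn [-0.001 -0.001  0.001] | now stage [  14.9 -125. ] tip z 0.127 F [-0.3  0.1 -0.1] op 0.0515
```

View pics/c5.png

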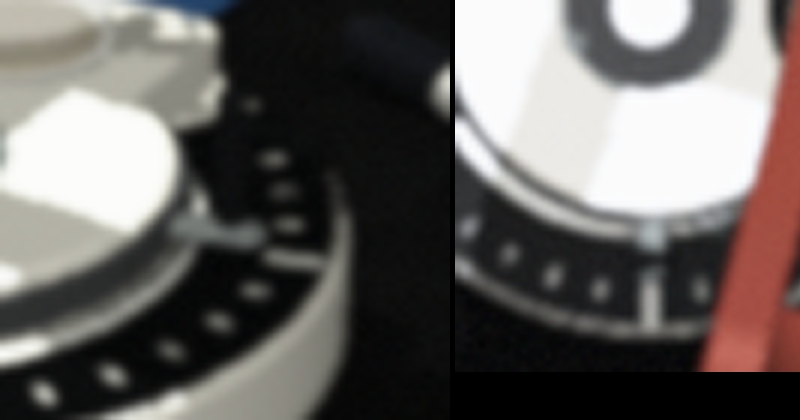

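The top view on the right shows the pointer (652,270) in line with the long mark (650,300) and the window centre (650,12). The motion in the side view agrees, so the iris is set. Now I descend behind the dish with the fingers as a cradle.

Request:
arm_command([
  [[0,0.2,3,0,0,0],[0,0.2,5,0,0,0],[0,0.2,6.3,0,0,0],[0,0.2,6.8,0,0,0],[0,0.2,6.8,0,0,0],[0,0.2,6.8,0,0,0]],
])

```text
t: 9.95
tool_pos: [0.566, -0.0807, 0.2329]
tool_rot: [2.39, 2.038, 0.001]
contact_force: [-0.2, -0.2, 1.1]
opening: 0.0515
grip_force: 0.0
```

```bash
python3 - <<'E'
from h import *
go((0,-28),.060,np.radians(90))
go((0,-36),.060,np.radians(90))
im,d=get_image("side"); cv2.imwrite("pics/s6.png",cv2.resize(im[200:310,240:400],None,fx=4.5,fy=4.5,interpolation=cv2.INTER_CUBIC))
E
```

```text
t9.95 shift [ 9.87 -0.45 -0.01] turn [0.001 0.    0.132] | now stage [  17.5 -125.3] tip z 0.0599 F [-0.2 -0.2  1.1] op 0.0515
t9.95 shift [ 9.08 -0.56 -0.01] turn [0.001 0.    0.132] | now stage [  17.5 -125.3] tip z 0.0599 F [-0.2 -0.2  1.1] op 0.0515
```

View pics/s6.png

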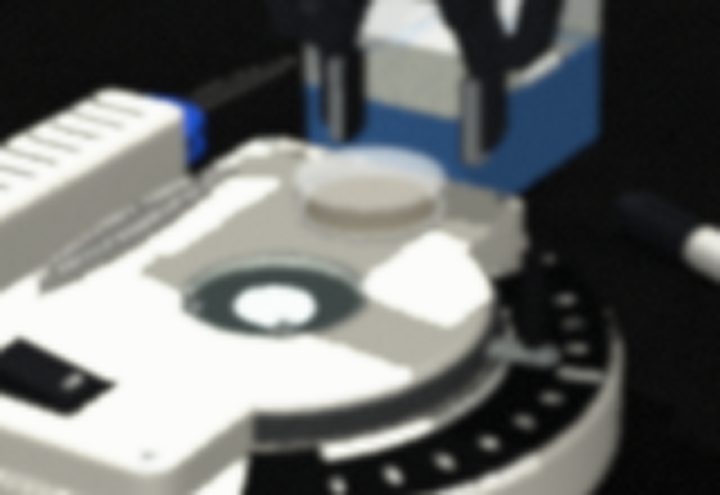

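The two open fingertips, at crop (335,138) and (475,160), stand behind the dish at (372,190), straddling its axis. A quick check of the tip height comes before pushing.

```bash
python3 - <<'E'
from h import *
s=np.load("s.npy")
for z in(58,62,66,70): print(z,((proj("side",W(s,[[-13,-118,z],[48,-110,z]]))-[239.5,199.5])*4.5).round().tolist())
E
```

```text
58 [[466.0, 180.0], [328.0, 156.0]]
62 [[466.0, 171.0], [328.0, 148.0]]
66 [[466.0, 162.0], [328.0, 139.0]]
70 [[466.0, 153.0], [328.0, 130.0]]
```

The tips are at about 65 mm, so I lower 5 mm and then push.

Request:
arm_command([
  [[0,0,0.5,0,0,0],[0.8,0,0.5,0,0,0],[1.6,0,0.5,0,0,0],[2.4,-0.1,0.5,0,0,0.03],[3.2,-0.15,0.5,0,0,0.05],[4,-0.2,0.5,0,0,0.07],[4.8,-0.25,0.5,0,0,0.09],[5.6,-0.3,0.5,0,0,0.1],[6.4,-0.35,0.5,0,0,0.12],[7.2,-0.4,0.5,0,0,0.132],[7.6,-0.45,0.5,0,0,0.132],[7.8,-0.45,0.5,0,0,0.132]],
])

```text
t: 11.0
tool_pos: [0.5737, -0.0023, 0.2274]
tool_rot: [2.519, 1.878, 0.0]
contact_force: [-0.5, 0.3, -0.3]
opening: 0.051
grip_force: 0.2
```

```bash
python3 - <<'E'
from h import *
go((0,-28),.055,np.radians(90))
im,d=get_image("side"); cv2.imwrite("pics/s7.png",cv2.resize(im[200:310,240:400],None,fx=4.5,fy=4.5,interpolation=cv2.INTER_CUBIC))
s=np.load("s.npy")
t=np.linspace(0,2*np.pi,9)[:-1]
print(((proj("side",W(s,[[-21,25,62],[21,25,62],[0,0,54]]))-[239.5,199.5])*4.5).round().tolist())
E
```

```text
t11.00 shift [ 2.   -0.24 -0.06] turn [ 0.    -0.     0.001] | now stage [  2.4 -48. ] tip z 0.0544 F [-0.5  0.3 -0.3] op 0.051
[[282.0, 316.0], [187.0, 289.0], [274.0, 295.0]]
```

View pics/s7.png

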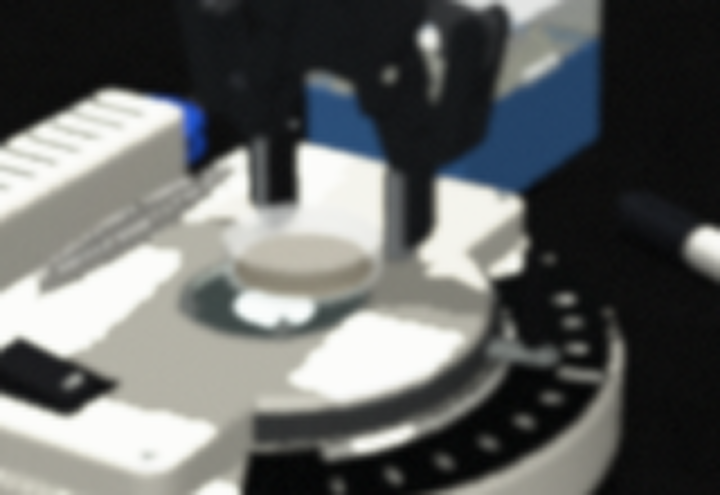

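The dish is moving cleanly towards the pins in the finger cradle: filling at crop (303,262), window at (274,295). That exhausts my picture allowance, and in fact overruns it, so from here I go by numbers. I'll creep on.

Request:
arm_command([
  [[0.3,-0.1,0,0,0,0],[0.6,-0.15,0,0,0,0],[0.9,-0.2,0,0,0,0],[1.15,-0.2,0,0,0,0],[1.35,-0.2,0,0,0,0],[1.5,-0.2,0,0,0,0],[1.5,-0.2,0,0,0,0]],
])

```text
t: 11.63
tool_pos: [0.5761, 0.0119, 0.2272]
tool_rot: [-2.52, -1.876, -0.0]
contact_force: [0.4, -0.7, -0.0]
opening: 0.0513
grip_force: 0.0
```

```bash
cat >> h.py <<'E'
def dish():
    s=np.load("s.npy")
    for n in("side","top"):
        im=get_image(n)[0]; h=im.astype(int); ref=proj(n,W(s,[0,-20,60]))[0]
        m=((h[...,2]-h[...,0]>14)&(h[...,2]-h[...,0]<70)&(h[...,2]>110)).astype(np.uint8)
        yy,xx=np.mgrid[:480,:640]; m[np.hypot(xx-ref[0],yy-ref[1])>40]=0
        k,l,st,c=cv2.connectedComponentsWithStats(m)
        if k>1: i=1+st[1:,4].argmax(); print(n,"area",st[i,4],"box",st[i,:4],"stage",S(s,back(n,[c[i]],.058))[0].round(1))
E
python3 - <<'E'
from h import *
go((0,-28),.055,np.radians(90)); dish()
# same measure on the first pictures as a check
s=np.load("s.npy")
for n in("side","top"):
    h=cv2.imread(f"pics/{n}0.png").astype(int);ref=proj(n,W(s,[10,-81,60]))[0]
    m=((h[...,2]-h[...,0]>14)&(h[...,2]-h[...,0]<70)&(h[...,2]>110)).astype(np.uint8)
    yy,xx=np.mgrid[:480,:640]; m[np.hypot(xx-ref[0],yy-ref[1])>25]=0
    y,x=np.nonzero(m);print(n,len(x),S(s,back(n,[(x.mean(),y.mean())],.058)).round(1))
E
```

```text
t11.63 shift [ 0.57 -0.06 -0.08] turn [ 0.    -0.    -0.001] | now stage [  0.6 -33.7] tip z 0.0542 F [ 0.4 -0.7 -0. ] op 0.0513
side area 324 box [288 256  31  14] stage [-2.8 -4. ]
top area 103 box [317 219   6  54] stage [ 17.9 -87.8]
side 290 [[  5.2 -75.1]]
top 332 [[ 10.7 -80.8]]
```

Request:
arm_command([
  [[0.1,-0.05,0,0,0,0],[0.2,-0.05,0,0,0,0],[0.3,-0.05,0,0,0,0],[0.4,-0.05,0,0,0,0],[0.5,-0.05,0,0,0,0],[0.5,-0.05,0,0,0,0]],
])

```text
t: 12.23
tool_pos: [0.577, 0.0167, 0.2272]
tool_rot: [-2.52, -1.876, -0.0]
contact_force: [-0.3, 0.5, 0.2]
opening: 0.0516
grip_force: 0.0
```

```bash
python3 -c "
from h import *
go((0,-28),.055,np.radians(90)); dish()"
```

```text
t12.23 shift [ 0.08 -0.01 -0.08] turn [-0.    -0.    -0.001] | now stage [  0.1 -28.8] tip z 0.0542 F [-0.3  0.5  0.2] op 0.0516
side area 326 box [287 257  30  14] stage [-3.3  1.2]
top area 99 box [315 217   5  58] stage [ 19.3 -80.9]
```

Request:
arm_command([
  [[0.08,0,0,0,0,0],[0.16,0,0,0,0,0],[0.24,0,0,0,0,0],[0.3,0,0,0,0,0],[0.3,0,0,0,0,0],[0.3,0,0,0,0,0]],
])

```text
t: 12.83
tool_pos: [0.5778, 0.0195, 0.2272]
tool_rot: [-2.52, -1.876, -0.0]
contact_force: [-0.3, -0.0, 0.1]
opening: 0.0513
grip_force: 0.0
```

```bash
python3 -c "
from h import *
go((0,-28),.055,np.radians(90)); dish()"
```

```text
t12.83 shift [-0.21 -0.01 -0.08] turn [ 0.    -0.    -0.001] | now stage [  0.1 -25.9] tip z 0.0542 F [-0.3 -0.   0.1] op 0.0513
side area 325 box [286 258  30  14] stage [-3.3  4.3]
top area 137 box [306 216  13  58] stage [ 29.9 -70.3]
```

Request:
arm_command([
  [[0.05,0,0,0,0,0],[0.1,0,0,0,0,0],[0.15,0,0,0,0,0],[0.2,0,0,0,0,0],[0.2,0,0,0,0,0],[0.2,0,0,0,0,0]],
])

```text
t: 13.43
tool_pos: [0.5785, 0.021, 0.2274]
tool_rot: [2.519, 1.875, -0.001]
contact_force: [-0.4, -4.9, 0.1]
opening: 0.0512
grip_force: 2.4
```

```bash
python3 -c "
from h import *
go((0,-28),.055,np.radians(90)); dish()"
```

```text
t13.43 shift [-0.37 -0.03 -0.06] turn [ 0.     0.001 -0.001] | now stage [  0.3 -24.3] tip z 0.0544 F [-0.4 -4.9  0.1] op 0.0512
side area 323 box [286 258  30  14] stage [-2.8  4.3]
top area 102 box [312 216   6  56] stage [ 18.3 -75.1]
```

The dish is stopped with 4.9 N against the pins. I'll back straight off, rise, and clear the view.

Request:
arm_command([
  [[-0.5,0,0,0,0,0],[-2,0,0,0,0,0],[-4.5,0,0,0,0,0],[-5,0,-3,0,0,0],[-5,0,-7,0,0,0],[-7,-3,-8,0,0,0],[-9,-6.5,-8,0,0,0],[-11,-10,-8,0,0,0],[-12,-13.5,-8,0,0,0],[-12.5,-17,-8,0,0,0],[-12.5,-19.5,-8,0,0,0],[-12.5,-19.5,-8,0,0,0]],
])

```text
t: 14.53
tool_pos: [0.3525, -0.0412, 0.306]
tool_rot: [-2.519, -1.875, -0.002]
contact_force: [0.1, -0.2, -1.2]
opening: 0.0514
grip_force: 0.0
```

```bash
python3 - <<'E'
from h import *
go((0,-28),.055,np.radians(90)); dish()
im,_=get_image("top"); s=np.load("s.npy")
g=cv2.cvtColor(im,cv2.COLOR_BGR2GRAY)
pol=lambda r,a,z:[-r*np.cos(np.radians(a)),r*np.sin(np.radians(a)),z]
A=np.arange(-30,11,1.)
for r,z in((98,84),(104,41),(115,38.4)):
    p=proj("top",W(s,[pol(r,a,z) for a in A]));v=cv2.remap(g,p[:,0].astype(np.float32),p[:,1].astype(np.float32),1).ravel();print(r,v.tolist())
print("rocker",[cv2.remap(g,*[p[:1,i].astype(np.float32) for i in(0,1)],1).item() for p in [proj("top",W(s,[x,98,60])) for x in range(6,56,4)]])
E
```

```text
t14.53 shift [12.05 19.83  7.81] turn [-0.001 -0.002 -0.001] | now stage [-198.4 -148.5] tip z 0.133 F [ 0.1 -0.2 -1.2] op 0.0514
side area 328 box [286 258  30  14] stage [-3.2  4.2]
top area 340 box [272 231  21  21] stage [0.9 0.1]
98 [61, 61, 61, 62, 62, 61, 59, 57, 55, 68, 91, 111, 118, 106, 89, 70, 52, 45, 44, 46, 50, 52, 54, 55, 57, 57, 56, 55, 55, 56, 56, 54, 55, 55, 54, 53, 53, 53, 53, 54, 54]
104 [62, 62, 65, 70, 72, 72, 68, 63, 60, 59, 61, 76, 108, 140, 165, 171, 148, 116, 82, 60, 57, 57, 59, 64, 69, 69, 64, 61, 57, 55, 54, 54, 57, 64, 71, 74, 68, 61, 57, 54, 55]
115 [62, 60, 63, 78, 91, 92, 81, 65, 60, 60, 58, 61, 81, 127, 182, 200, 173, 124, 80, 58, 55, 56, 56, 62, 75, 86, 84, 68, 57, 55, 55, 55, 57, 63, 80, 91, 87, 70, 56, 54, 53]
rocker [242, 128, 83, 118, 60, 40, 40, 41, 41, 40, 39, 58, 192]
```

```bash
python3 - <<'E'
from h import *
s=np.load("s.npy")+[.0011,-.0004,0]
g=cv2.cvtColor(get_image("top")[0],cv2.COLOR_BGR2GRAY)
pol=lambda r,a,z:[-r*np.cos(np.radians(a)),r*np.sin(np.radians(a)),z]
A=np.arange(-25,-4,1.)
for r in range(84,124,3):
    p=proj("top",W(s,[pol(r,a,41) for a in A])).astype(np.float32);v=cv2.remap(g,p[:,0],p[:,1],2).ravel().astype(float)
    w=np.clip(v-np.median(v)-15,0,None);w[(A<-21)|(A>-9)]=0;print(r,v.astype(int).tolist(),round((w*A).sum()/max(w.sum(),1),1))
E
```

```text
84 [145, 156, 161, 160, 160, 168, 192, 217, 235, 241, 242, 238, 227, 204, 181, 170, 163, 163, 163, 164, 164] -15.3
87 [167, 179, 181, 174, 166, 174, 201, 229, 247, 251, 252, 249, 237, 218, 194, 182, 182, 192, 203, 210, 214] -15.3
90 [116, 118, 115, 108, 105, 129, 174, 218, 248, 251, 251, 243, 222, 195, 157, 134, 132, 140, 148, 159, 164] -15.3
93 [62, 61, 59, 58, 58, 84, 127, 175, 211, 217, 205, 181, 147, 118, 84, 58, 51, 52, 58, 64, 72] -15.7
96 [61, 60, 60, 59, 55, 59, 75, 102, 118, 114, 100, 81, 63, 54, 39, 28, 27, 30, 35, 42, 47] -16.4
99 [61, 61, 61, 59, 54, 53, 61, 81, 96, 92, 81, 68, 54, 43, 37, 35, 38, 41, 47, 52, 53] -16.5
102 [60, 62, 61, 60, 57, 57, 77, 117, 149, 155, 145, 122, 91, 66, 53, 49, 53, 57, 55, 56, 56] -15.9
105 [74, 70, 64, 60, 60, 59, 69, 100, 140, 166, 173, 158, 121, 82, 63, 57, 56, 57, 61, 66, 69] -15.3
108 [107, 92, 71, 61, 61, 58, 58, 77, 119, 164, 184, 169, 126, 80, 60, 58, 56, 59, 74, 96, 110] -14.9
111 [135, 111, 78, 62, 59, 59, 59, 78, 123, 177, 199, 184, 131, 79, 57, 56, 56, 59, 82, 120, 144] -14.9
114 [128, 106, 76, 63, 59, 58, 57, 75, 123, 177, 204, 186, 130, 77, 57, 56, 57, 56, 72, 104, 126] -14.9
117 [78, 74, 64, 59, 57, 56, 57, 72, 122, 177, 203, 185, 126, 73, 54, 56, 56, 54, 56, 65, 72] -15.0
120 [69, 67, 63, 61, 63, 66, 65, 78, 122, 179, 204, 185, 129, 79, 62, 61, 59, 58, 60, 65, 66] -15.0
123 [116, 107, 102, 109, 121, 123, 119, 121, 145, 185, 206, 190, 151, 124, 120, 124, 116, 105, 101, 111, 120] -14.9
```

The lever is within about 0.5° of the mark, the lamp is on, and the dish is centred to within 1 mm with the arm clear. I'm handing it in.

```bash
python3 -c "
from station import *
print(finish_job())"
```

```text
the job is handed in; nothing more can be done
None
```

The job is handed in: lamp on, iris pointer within about 1° of the long mark, and dish against the stop pins, centred on the window to about 1 mm (I viewed 12 pictures, two over the limit of 10).

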